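# Hold the long setting block home in the bench length gauge

### The arm

A 7-joint arm with a two-finger parallel gripper is mounted at the origin on a cart in front of the work surface, level with it; the furniture and walls round the work are solid. World frame = base frame: x ahead of the robot, y to its left, z up, the work surface at z = 0. Lengths are in m, angles in degrees, forces in N, time in s.
With the tool pointing down it reaches from about 0.425 to 0.875 m from the base axis. Payload 9.9 kg.
Tool frame: the origin (TCP) lies on the centre line of the jaws, within the pads' length; the fingertips stand 8 mm ahead of it and the grasp point (between the pads) lies 11 mm behind it (manip.tcp_to_tips is the distance from the TCP to the fingertips, in m); z points along the fingers, y is the line along which they close (so a half turn about z gives the same grasp; the last joint's range is limited). The gripper opens to 85 mm and grips with 20 to 120 N. Pads are 22 mm wide; open, the fingers measure 114 mm over their backs; the gripper's body (76 mm by 85 mm) begins 54 mm behind the grasp point. The pads swing forward as they close: fully open they stand 13 mm farther back than shut.
Start: joints at [-69.259, 32.985, 1.427, 82.34, -0.859, 64.687, -3.237], TCP at [0.291, 0.609, 0.239] pointing down, gripper open.
Joint ranges: [-157.87, 157.87], [-19.46, 123.44], [-87.15, 90], [11.01, 140.99], [-62.26, 242.26], [9.8, 113.94], [-161.44, 161.44]. Speed limits (degrees/s): [127.2, 127.2, 172.46, 172.46, 180, 180, 180].

### API

Orientations are given as a 3x3 rotation matrix whose columns are the frame's x, y, z axes.
In Python, from bench import manip, imaging gives the robot as it stands.
- The arm moves only by the tool apply_moves, never from a script. Its argument "commands" is a list of rows, each an object of numbers: "x", "y", "z": the shift along the tool's x, y, z in units of 30 mm (1.0 is 30 mm); "yaw": the turn about the tool's z in units of 6 degrees (1.0 is 6 degrees); "jaw": the opening, from 0 (shut) to 1 (fully open). In form: [{"x": .., "y": .., "z": .., "yaw": .., "jaw": ..}, ...]. A call has exactly 10 rows; each row is the pose to reach, as a shift and turn from the pose commanded when the call began, along the tool's axes at that moment; what a row does not reach only later rows make up. A row lasts 1/10 s, in which the tool goes at most 50 mm and 8.59 degrees, less where a joint would pass 70% of its speed; a pose out of reach is approached as far as the arm can. A call with a gripper value outside its range is refused whole. The fingers move at their own pace and stop on an object; "squeeze" is the grip in N (left out, the last holds). Time passes only in rows, so rows that repeat a pose let the fingers close, or fill a call up. It gives the time, the measured TCP pose, the force, the opening and the grip force at its end, in the units of the state.
- manip.read_state(): the state, without advancing time (a new reading comes with each control period).
- imaging.capture(name): name is "scene" or "top" or "wrist"; returns (picture, depth): 384x512x3 uint8, red, green, blue; 384x512 float32, m along the optical axis (not along the pixel's ray), 0 where there is no reading.
- imaging.camera_info(name): a dict with "intrinsics" (3x3 intrinsics, pixels), "R" (3x3) and "t" (3): a world point X has camera coordinates R X + t; the wrist camera has in their place "tool_from_camera" (4x4, takes a point from camera to tool coordinates, whose origin is the TCP and whose axes are the flange's). Camera axes: x right, y down, z forward; pixel columns grow to the right and rows downward; lengths in m; the calibration is good to about 2 mm. A picture is of the moment at which its call begins: read the wrist's pose just before it. camera_info takes no time and is no camera call.
- manip.job_done(): hands the job in; it is judged then, once.
The state is a dict: "clock": time; "joint_positions": joint angles; "dq": joint speeds; "joint_torque": joint torques, N m; "tool_pos": TCP position; "orientation": TCP orientation; "ft_force": force on the tool from outside, world axes, zero at the start; "torque": the same for the moment, N m; "opening": finger opening in m; "grip_force": force on a finger pad.
Only numpy, scipy, OpenCV 4.12 (cv2) and the standard library are available. Lean on these libraries where they do the work, as an engineer would, in place of code of your own. Each camera call takes 0.05 s, during which the arm holds its last target. There are 200 camera calls.

### The job

Free the sprung spindle of the bench length gauge by turning its clamp knob a quarter turn clockwise to its stop. Then lay the longer of the two plain setting blocks in the guide lengthways and push it against the spindle until its end sits fully home on the steel anvil; press it firmly but without brute force, and finish while still holding it pressed there (do not let go, or the spring throws it back). Leave the short block and the glass beaker alone.

Things in the scene. Friction and masses are not known exactly. Their poses are not given: they have to be found in the camera images.
- gauge: Bench length gauge, fixed: grey base plate 205 x 84 x 12 mm (x -120 to +85 mm of its frame). Origin on the worktop, on the guide's centre line, straight below the anvil face. +x runs along the guide the way a block is pushed (roughly away from the robot), z up. An aluminium bridge behind the anvil, top 60 mm over the worktop, carries the clamp knob
- anvil: The steel anvil of the gauge, the hard stop: 14 x 60 x 48 mm, top 60 mm over the worktop; origin in the middle of the lower edge of its face, 12 mm over the worktop (x = 0, y = 0 of the gauge). Its face looks along -x of the gauge
- spindle_tip (a point): Centre of the tip of the sprung spindle, a steel pin of 10 mm diameter that stands 10 mm out of the anvil face, 29 mm above the worktop, on the guide's centre line
- spindle (a joint): Travel of the spindle (m): 0 = fully out, grows as it is pushed in; at 0.010 its tip is flush with the anvil face. Spring 300 N/m with preload: 4.5 N at the start, 7.5 N when flush. While the clamp knob is locked a finger under the knob blocks it within 1 mm
- clamp_knob (a joint): Angle of the clamp knob (rad), clockwise seen from above: 0 = locked (finger bar across the guide), 1.57 = its stop, free (finger bar in line with the guide). Starts between 0 and 0.15 and stays where it is left; friction torque 0.1 N m
- knob_grip (a point): On the vertical axis of the clamp knob, 2 mm below the top of its black finger bar (12 mm thick, 44 long; top 91 mm over the worktop, sides free down to 69 mm). 48.5 mm behind the anvil face on the gauge's centre line. Its y axis runs along the bar, z up
- long_block: The long setting block, plain aluminium, 70 mm long (its x) x 24 mm wide (its y) x 34 mm high, 0.11 to 0.21 kg; both ends alike. Origin at the centre of its underside, z up. Stands loose on the worktop
- short_block: The short setting block, same metal and section, but 45 mm long; stays where it is. The two blocks may stand in either place
- beaker: Small glass beaker, 46 mm diameter, 59 mm tall, standing on the worktop beyond the blocks; stays where it is. Origin at the centre of its underside
- guide (a point): Middle of the guide's floor, 57 mm before the anvil face, 12 mm over the worktop; axes as the gauge. The guide is two steel strips 8 mm wide, 8 mm high (tops 20 mm over the worktop), 28 mm apart inside, from 112 to 2 mm before the anvil face. Blocks stand on the base between the strips and can be lowered in from above

How it is judged:
By the outcome, as a careful person would: the job done as asked, in the order asked, and still so for the second after the job is handed in, while the arm keeps its last pose, push and grip.
It also fails if it takes over 59 s, if anything falls off the work surface, if the arm or the gripper's body presses on something with over 40 N, if the wrist force passes 120 N, or if a joint passes its speed limit or range.

## Working session

There is one attempt and no reset: what is moved stays moved. The work goes in short steps, Python scripts to look and compute and a tool call to move; the robot and the scene stay as the last step left them, time stands still between calls to the robot, and variables do not carry over. Pictures are saved under pics/ and viewed, at most 10 in all, crops included, and the job is handed in when it is done.

Besides the shell and the picture viewer there is one more tool, called after "Emit:" as name(argument=value, ...) on one line, values as JSON. apply_moves: Moves the arm, as the interface text tells. Its arguments: {"type":"object","properties":{"commands":{"type":"array","items":{"type":"object","properties":{"x":{"type":"number"},"y":{"type":"number"},"z":{"type":"number"},"yaw":{"type":"number"},"jaw":{"type":"number"}}}},"squeeze":{"type":"number"}},"required":["commands"]}

```bash
ls; mkdir -p pics; python3 - <<'E'
from bench import manip, imaging
import cv2, numpy as np
s=manip.read_state(); print(s['clock'],s['tool_pos'],s['orientation'],s['opening'])
ims=[]
for n in("scene","top"):
    p,d=imaging.capture(n); np.savez(f'{n}0.npz',p=p,d=d); cv2.imwrite(f'pics/{n}0.png',p[:,:,::-1])
    i=imaging.camera_info(n); print(n,i['intrinsics'],i['R'],i['t'])
E
```

```text
pics
0.0 [0.29085801 0.60864197 0.23846055] [[-9.02284390e-01  4.31140931e-01 -6.15134746e-04]
 [ 4.31141360e-01  9.02283145e-01 -1.50115829e-03]
 [-9.21850704e-05 -1.61968173e-03 -9.99998684e-01]] 0.08543425006609177
scene [[438.34181103   0.         254.10557331]
 [  0.         438.34181103 190.56711423]
 [  0.           0.           1.        ]] [[-0.99577231 -0.09181596  0.0027079 ]
 [-0.0822554   0.87818849 -0.47118895]
 [ 0.04088462 -0.46941965 -0.88202814]] [ 0.58373274 -0.16838076  1.03171514]
top [[431.10025342   0.         255.90936909]
 [  0.         431.10025342 186.16659662]
 [  0.           0.           1.        ]] [[-1.34630168e-02 -9.99909049e-01 -8.00915102e-04]
 [-9.91181083e-01  1.34510955e-02 -1.31829927e-01]
 [ 1.31828710e-01 -9.80976618e-04 -9.91272026e-01]] [0.27054507 0.58182694 0.85929538]
```

View pics/scene0.png

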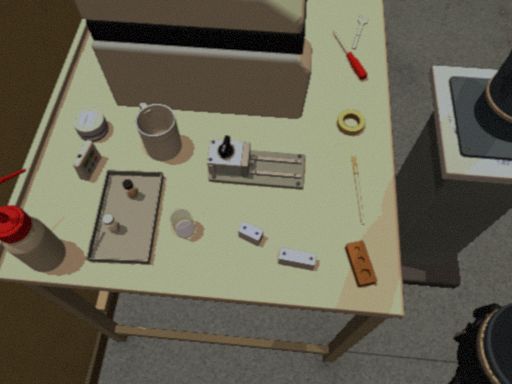

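View pics/top0.png

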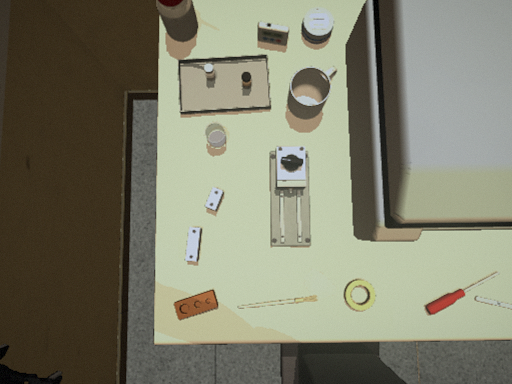

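The top view shows the gauge at about (290,195) with its knob at (291,161). The long block is at (193,244), the short block at (214,199), the beaker at (216,137) and a mug at (308,90). Next I'll measure these.

```bash
cat > h.py <<'E'
import numpy as np, cv2
from bench import manip, imaging
def ray(n,px,z,info=None):
    i=info or imaging.camera_info(n); R=np.array(i['R']);t=np.array(i['t']);K=np.array(i['intrinsics'])
    px=np.atleast_2d(px).astype(float); d=np.linalg.solve(K,np.c_[px,np.ones(len(px))].T)
    d=R.T@d; o=-R.T@t
    return (o[:,None]+d*((z-o[2])/d[2])).T
def cloud(n,d,info=None):
    i=info or imaging.camera_info(n);R=np.array(i['R']);t=np.array(i['t']);K=np.array(i['intrinsics'])
    v,u=np.mgrid[:d.shape[0],:d.shape[1]]
    c=np.stack([(u-K[0,2])/K[0,0]*d,(v-K[1,2])/K[1,1]*d,d],-1)
    return (c-t)@R
E
python3 - <<'E'
from h import *
f=np.load('top0.npz');P=cloud('top',f['d']);z=P[...,2]
print('table z',np.median(z[280:290,200:300]))
def rep(nm,roi,lo,hi):
    m=np.zeros(z.shape,bool);a,b,c,e=roi;m[b:e,a:c]=True
    m&=(z>lo)&(z<hi)
    q=P[m]; r=cv2.minAreaRect((q[:,:2]*1000).astype(np.float32)); print(nm,m.sum(),np.round(q.mean(0),4),r,np.median(q[:,2]))
rep('long',(180,220,208,268),.025,.045)
rep('short',(202,182,228,215),.025,.045)
rep('plate',(260,140,325,255),.007,.017)
rep('bridge',(260,140,325,200),.052,.068)
rep('knob',(260,140,325,200),.082,.1)
rep('beaker',(195,115,240,160),.03,.08)
rep('mug',(280,60,340,125),.03,.2)
rep('wall',(340,0,420,250),.05,.6)
p=f['p'];c=p[130:260,175:330]; cv2.imwrite('pics/crop1.png',cv2.resize(c,None,fx=4.6,fy=4.6,interpolation=cv2.INTER_CUBIC)[:,:,::-1])
E
```

```text
table z -0.0011943942136803326
long 410 [0.4679 0.3957 0.0325] ((467.93310546875, 396.3677062988281), (24.639339447021484, 69.94178009033203), 84.25629425048828) 0.03268747101951376
short 251 [0.5615 0.3519 0.0323] ((561.9044189453125, 352.2182312011719), (24.233327865600586, 44.866024017333984), 67.3793716430664) 0.032303146598885994
plate 2160 [0.5364 0.1942 0.011 ] ((563.107421875, 191.6741943359375), (84.11845397949219, 204.19046020507812), 89.76875305175781) 0.010813563590159342
bridge 1014 [0.621  0.1922 0.0591] ((623.4071044921875, 191.07688903808594), (59.9536018371582, 85.67767333984375), 88.98159790039062) 0.05879206592203543
knob 135 [0.6287 0.1916 0.089 ] ((629.6724853515625, 191.52113342285156), (42.2412109375, 12.958246231079102), 82.69800567626953) 0.08930362231712674
beaker 191 [0.701  0.3498 0.0485] ((697.6680908203125, 349.0888977050781), (43.599830627441406, 44.091453552246094), 89.5822982788086) 0.052268431343686875
mug 1174 [0.784  0.1471 0.0709] ((787.5984497070312, 148.67747497558594), (82.0062255859375, 102.7857437133789), 69.6492691040039) 0.07322302909796415
wall 16142 [0.6654 0.0512 0.2398] ((683.4976806640625, 46.29136657714844), (443.0449523925781, 82.01439666748047), 7.011757850646973) 0.2402335921241709
```

View pics/crop1.png

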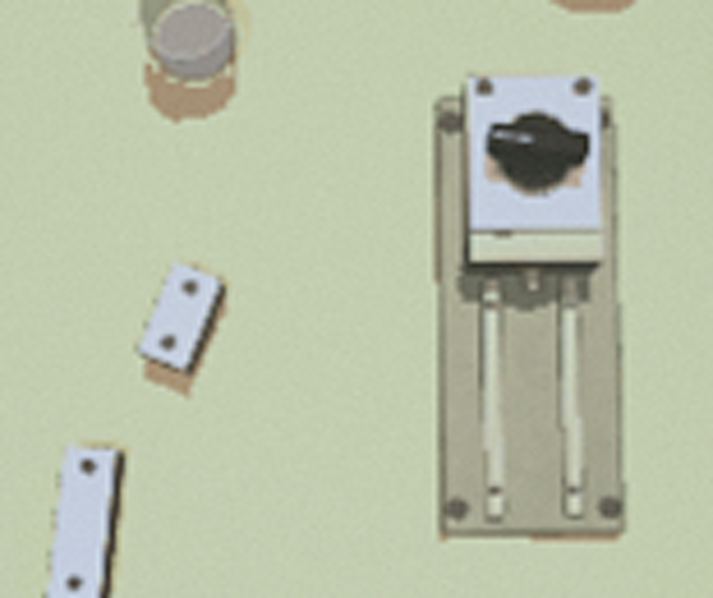

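```bash
cat >> h.py <<'E'
def to(x,y,z,ang):
    "shift/turn in move units to TCP x,y,z with tool y axis at world angle ang (deg)"
    s=manip.read_state(); R=np.array(s['orientation']); d=R.T@(np.array([x,y,z])-s['tool_pos'])/.03
    a=np.degrees(np.arctan2(R[1,1],R[0,1])); dy=-((ang-a+180)%360-180)/6
    print('t',s['clock'],'at',np.round(s['tool_pos'],4),'ang',round(a,2),'-> units',np.round(d,3),'yaw',round(dy,3))
E
python3 - <<'E'
from h import *
f=np.load('top0.npz');P=cloud('top',f['d'])
for v in (60,120,160,200,230):
    print(v,[tuple(np.round(P[v,u],2)) for u in (345,350,360,370,380,390,410,470)])
g=np.load('scene0.npz');Q=cloud('scene',g['d']);
m=(Q[...,0]>.4)&(Q[...,0]<1)&(Q[...,1]<.12)&(Q[...,1]>-.3); print('cab z',np.percentile(Q[m][:,2],[50,90,99]))
m=P[60:125,280:340]; print('mug top',np.percentile(m[...,2],98))
print(manip.tcp_to_tips, imaging.camera_info('wrist'))
to(.629,.1915,.22,-7.3)
E
```

```text
60 [(np.float64(0.87), np.float64(0.06), np.float64(0.02)), (np.float64(0.85), np.float64(0.06), np.float64(0.07)), (np.float64(0.81), np.float64(0.06), np.float64(0.15)), (np.float64(0.79), np.float64(0.06), np.float64(0.2)), (np.float64(0.77), np.float64(0.05), np.float64(0.23)), (np.float64(0.74), np.float64(0.06), np.float64(0.31)), (np.float64(0.73), np.float64(0.04), np.float64(0.34)), (np.float64(0.72), np.float64(-0.05), np.float64(0.34))]
120 [(np.float64(0.74), np.float64(0.06), np.float64(-0.0)), (np.float64(0.72), np.float64(0.06), np.float64(0.04)), (np.float64(0.7), np.float64(0.06), np.float64(0.13)), (np.float64(0.68), np.float64(0.06), np.float64(0.19)), (np.float64(0.67), np.float64(0.05), np.float64(0.21)), (np.float64(0.65), np.float64(0.06), np.float64(0.29)), (np.float64(0.64), np.float64(0.04), np.float64(0.34)), (np.float64(0.64), np.float64(-0.04), np.float64(0.33))]
160 [(np.float64(0.65), np.float64(0.07), np.float64(-0.0)), (np.float64(0.64), np.float64(0.06), np.float64(0.03)), (np.float64(0.62), np.float64(0.06), np.float64(0.11)), (np.float64(0.61), np.
[... 1156 characters left out ...]
0.1))]
cab z [0.14368151 0.28980815 0.31861249]
mug top 0.09874156472131129
0.008 {'intrinsics': array([[270.97830031,   0.        , 256.69840665],
       [  0.        , 270.97830031, 195.15706808],
       [  0.        ,   0.        ,   1.        ]]), 'tool_from_camera': array([[ 2.58067267e-04, -9.60976202e-01, -2.76630932e-01,
         7.14590358e-02],
       [ 9.99999680e-01,  3.84155393e-05,  7.99443370e-04,
         9.07068209e-04],
       [-7.57619127e-04, -2.76631050e-01,  9.60975904e-01,
        -1.36173829e-01],
       [ 0.00000000e+00,  0.00000000e+00,  0.00000000e+00,
         1.00000000e+00]])}
t 0.1 at [0.2909 0.6087 0.2385] ang 64.46 -> units [-16.165  -7.686   0.631] yaw 11.96
```

Emit:
apply_moves(commands=[{"x": -1.35,"y": -0.64,"z": 0,"yaw": 1,"jaw": 1},{"x": -2.7,"y": -1.28,"z": 0,"yaw": 2,"jaw": 1},{"x": -4.05,"y": -1.92,"z": 0,"yaw": 3,"jaw": 1},{"x": -5.4,"y": -2.56,"z": 0,"yaw": 4,"jaw": 1},{"x": -6.75,"y": -3.2,"z": 0,"yaw": 5,"jaw": 1},{"x": -8.1,"y": -3.84,"z": 0,"yaw": 6,"jaw": 1},{"x": -9.45,"y": -4.48,"z": 0,"yaw": 7,"jaw": 1},{"x": -10.8,"y": -5.12,"z": 0,"yaw": 8,"jaw": 1},{"x": -12.15,"y": -5.76,"z": 0,"yaw": 9,"jaw": 1},{"x": -13.4,"y": -6.36,"z": 0,"yaw": 10,"jaw": 1}])

```text
clock: 1.1
tool_pos: [0.5724, 0.2616, 0.2391]
orientation: [[-0.073, 0.997, -0.0], [0.997, 0.073, -0.0], [-0.0, -0.0, -1.0]]
ft_force: [0.7, 1.3, 0.6]
opening: 0.0852
grip_force: 0.0
```

```bash
python3 -c "
from h import *
to(.629,.1915,.2,-7.3)"
```

```text
t 1.1 at [0.5724 0.2616 0.2391] ang 4.18 -> units [-2.466  1.71   1.303] yaw 1.914
```

Emit:
apply_moves(commands=[{"x": -0.5,"y": 0.4,"z": 0.3,"yaw": 0.5},{"x": -1.2,"y": 0.9,"z": 0.7,"yaw": 1},{"x": -1.9,"y": 1.35,"z": 1.05,"yaw": 1.5},{"x": -2.466,"y": 1.71,"z": 1.3,"yaw": 1.914},{"x": -2.466,"y": 1.71,"z": 1.3,"yaw": 1.914},{"x": -2.466,"y": 1.71,"z": 1.3,"yaw": 1.914},{"x": -2.466,"y": 1.71,"z": 1.3,"yaw": 1.914},{"x": -2.466,"y": 1.71,"z": 1.3,"yaw": 1.914},{"x": -2.466,"y": 1.71,"z": 1.3,"yaw": 1.914},{"x": -2.466,"y": 1.71,"z": 1.3,"yaw": 1.914}])

```text
validation failed for argument at $.co...
```

```bash
cat >> h.py <<'E'
def wrist(name):
    s=manip.read_state(); p,d=imaging.capture('wrist'); i=imaging.camera_info('wrist')
    T=np.array(i['tool_from_camera']); W=np.eye(4); W[:3,:3]=s['orientation']; W[:3,3]=s['tool_pos']
    C=np.linalg.inv(W@T); info=dict(intrinsics=i['intrinsics'],R=C[:3,:3],t=C[:3,3])
    cv2.imwrite(f'pics/{name}.png',p[:,:,::-1]); return p,d,info
def rect(P,lo,hi,box,nm=''):
    x0,x1,y0,y1=box; m=(P[...,2]>lo)&(P[...,2]<hi)&(P[...,0]>x0)&(P[...,0]<x1)&(P[...,1]>y0)&(P[...,1]<y1)
    q=P[m]; r=cv2.minAreaRect((q[:,:2]*1000).astype(np.float32)); print(nm,m.sum(),[np.round(v,1) for v in r],'z',np.median(q[:,2]).round(4)); return m
E
python3 - <<'E'
from h import *
to(.629,.1915,.2,-7.3)
p,d,i=wrist('w1'); P=cloud('',d,i); np.savez('w1.npz',p=p,d=d,R=i['R'],t=i['t'])
rect(P,.082,.1,(.59,.67,.15,.23),'knob')
rect(P,.052,.068,(.55,.7,.14,.25),'bridge')
rect(P,.006,.018,(.44,.70,.12,.26),'plate')
rect(P,.017,.025,(.45,.58,.15,.24),'strips')
E
```

```text
t 1.1 at [0.5724 0.2616 0.2391] ang 4.18 -> units [-2.466  1.71   1.303] yaw 1.914
knob 423 [array([629.8, 191.6]), array([43.6, 12.4]), np.float64(83.2)] z 0.0919
bridge 2368 [array([623.7, 191.4]), array([59.9, 85.2]), np.float64(89.6)] z 0.0616
plate 4680 [array([563.6, 191.6]), array([ 84.1, 204.7]), np.float64(89.9)] z 0.0136
strips 1004 [array([524.3, 190.9]), array([ 77.7, 109.4]), np.float64(89.6)] z 0.0213
```

View pics/w1.png

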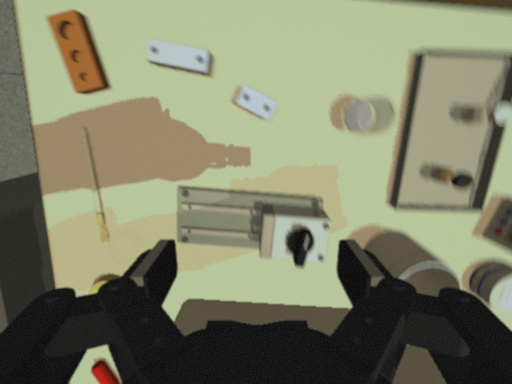

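The wrist view agrees with the top view: the knob is at (300,240), centred at (0.6297, 0.1916), with its bar at 83°. The gauge axis is within 0.4° of world x. The last move was refused, so I'll resend it with rounder numbers.

Emit:
apply_moves(commands=[{"x": -0.5,"y": 0.4,"z": 0.3,"yaw": 0.5,"jaw": 1},{"x": -1.2,"y": 0.9,"z": 0.9,"yaw": 1,"jaw": 1},{"x": -1.9,"y": 1.35,"z": 1.5,"yaw": 1.5,"jaw": 1},{"x": -2.47,"y": 1.73,"z": 2.1,"yaw": 1.9,"jaw": 1},{"x": -2.47,"y": 1.73,"z": 2.8,"yaw": 1.9,"jaw": 0.8},{"x": -2.47,"y": 1.73,"z": 3.3,"yaw": 1.9,"jaw": 0.6},{"x": -2.47,"y": 1.73,"z": 3.6,"yaw": 1.9,"jaw": 0.6},{"x": -2.47,"y": 1.73,"z": 3.6,"yaw": 1.9,"jaw": 0.6},{"x": -2.47,"y": 1.73,"z": 3.6,"yaw": 1.9,"jaw": 0.6},{"x": -2.47,"y": 1.73,"z": 3.6,"yaw": 1.9,"jaw": 0.6}])

```text
clock: 2.15
tool_pos: [0.6294, 0.1941, 0.1322]
orientation: [[0.121, 0.993, 0.001], [0.993, -0.121, 0.001], [0.001, 0.001, -1.0]]
ft_force: [-0.3, 0.4, -0.4]
opening: 0.0511
grip_force: 0.0
```

```bash
python3 -c "
from h import *
to(.6296,.1916,.079,-7)
p,d,i=wrist('w2'); P=cloud('',d,i)
rect(P,.080,.1,(.59,.67,.15,.23),'knob')"
```

```text
t 2.15 at [0.6294 0.1941 0.1322] ang -6.92 -> units [-0.083  0.014  1.773] yaw 0.013
knob 1014 [array([630.1, 191.7]), array([43. , 11.7]), np.float64(83.0)] z 0.0922
```

Emit:
apply_moves(commands=[{"x": -0.08,"y": 0.02,"z": 0.5,"yaw": 0,"jaw": 0.6},{"x": -0.08,"y": 0.02,"z": 1.1,"yaw": 0,"jaw": 0.6},{"x": -0.08,"y": 0.02,"z": 1.5,"yaw": 0,"jaw": 0.6},{"x": -0.08,"y": 0.02,"z": 1.77,"yaw": 0,"jaw": 0.5},{"x": -0.08,"y": 0.02,"z": 1.77,"yaw": 0,"jaw": 0.4},{"x": -0.08,"y": 0.02,"z": 1.77,"yaw": 0,"jaw": 0.3},{"x": -0.08,"y": 0.02,"z": 1.77,"yaw": 0,"jaw": 0.2},{"x": -0.08,"y": 0.02,"z": 1.77,"yaw": 0,"jaw": 0.1},{"x": -0.08,"y": 0.02,"z": 1.77,"yaw": 0,"jaw": 0},{"x": -0.08,"y": 0.02,"z": 1.77,"yaw": 0,"jaw": 0}], squeeze=30)

```text
clock: 3.2
tool_pos: [0.6307, 0.1912, 0.0792]
orientation: [[0.121, 0.993, 0.003], [0.993, -0.121, 0.0], [0.001, 0.003, -1.0]]
ft_force: [5.5, -0.6, 3.2]
opening: 0.011
grip_force: 34.1
```

Emit:
apply_moves(commands=[{"jaw": 0,"yaw": 0},{"jaw": 0,"yaw": 0},{"jaw": 0,"yaw": 0},{"jaw": 0,"yaw": 0},{"jaw": 0,"yaw": 0},{"jaw": 0,"yaw": 0},{"jaw": 0,"yaw": 0},{"jaw": 0,"yaw": 0},{"jaw": 0,"yaw": 0},{"jaw": 0,"yaw": 0}])

```text
validation failed for argument at $.co...
```

```bash
python3 -c "
from h import *
to(.6296,.1916,.079,-90.3);print(manip.read_state()['torque'])"
```

```text
t 3.2 at [0.6307 0.1912 0.0792] ang -6.96 -> units [ 0.008 -0.038  0.006] yaw 13.89
[-0.02941286 -0.92211352 -0.04019171]
```

Emit:
apply_moves(commands=[{"x": 0,"y": -0.03,"z": 0,"yaw": 0.7,"jaw": 0},{"x": 0,"y": -0.03,"z": 0,"yaw": 1.5,"jaw": 0},{"x": 0,"y": -0.03,"z": 0,"yaw": 2.3,"jaw": 0},{"x": 0,"y": -0.03,"z": 0,"yaw": 3.1,"jaw": 0},{"x": 0,"y": -0.03,"z": 0,"yaw": 3.9,"jaw": 0},{"x": 0,"y": -0.03,"z": 0,"yaw": 4.7,"jaw": 0},{"x": 0,"y": -0.03,"z": 0,"yaw": 5.5,"jaw": 0},{"x": 0,"y": -0.03,"z": 0,"yaw": 6.3,"jaw": 0},{"x": 0,"y": -0.03,"z": 0,"yaw": 7.1,"jaw": 0},{"x": 0,"y": -0.03,"z": 0,"yaw": 7.9,"jaw": 0}])

```text
clock: 4.2
tool_pos: [0.6317, 0.1907, 0.0792]
orientation: [[0.815, 0.58, 0.007], [0.58, -0.815, -0.001], [0.005, 0.004, -1.0]]
ft_force: [13.3, -2.2, -3.7]
opening: 0.011
grip_force: 33.2
```

Emit:
apply_moves(commands=[{"x": 0,"y": 0,"z": 0,"yaw": 0.8,"jaw": 0},{"x": 0,"y": 0,"z": 0,"yaw": 1.6,"jaw": 0},{"x": 0,"y": 0,"z": 0,"yaw": 2.4,"jaw": 0},{"x": 0,"y": 0,"z": 0,"yaw": 3.2,"jaw": 0},{"x": 0,"y": 0,"z": 0,"yaw": 4,"jaw": 0},{"x": 0,"y": 0,"z": 0,"yaw": 4.8,"jaw": 0},{"x": 0,"y": 0,"z": 0,"yaw": 5.4,"jaw": 0},{"x": 0,"y": 0,"z": 0,"yaw": 5.8,"jaw": 0},{"x": 0,"y": 0,"z": 0,"yaw": 6,"jaw": 0},{"x": 0,"y": 0,"z": 0,"yaw": 6,"jaw": 0}])

```text
clock: 5.2
tool_pos: [0.6321, 0.1898, 0.0792]
orientation: [[1.0, -0.008, 0.007], [-0.008, -1.0, -0.002], [0.007, 0.002, -1.0]]
ft_force: [13.5, -4.4, -2.7]
opening: 0.0113
grip_force: 33.2
```

```bash
python3 -c "
from h import *
to(.6296,.1916,.079,-90.3);s=manip.read_state();print(s['torque'],s['ft_force'],s['joint_positions'])"
```

```text
t 5.2 at [0.6321 0.1898 0.0792] ang -90.45 -> units [-0.082 -0.059  0.007] yaw -0.024
[-0.761089   -2.93311062  0.04820871] [13.52151397 -4.38164542 -2.71868068] [-43.62932963  47.89604392  41.44404334  95.93303374 -38.84762366
  51.06159122 -76.81994704]
```

Emit:
apply_moves(commands=[{"x": 0.05,"y": 0,"z": 0,"yaw": 0.2,"jaw": 0},{"x": 0.08,"y": 0.03,"z": 0,"yaw": 0.4,"jaw": 0},{"x": 0.08,"y": 0.04,"z": 0,"yaw": 0.6,"jaw": 0},{"x": 0.08,"y": 0.04,"z": 0,"yaw": 0.8,"jaw": 0},{"x": 0.08,"y": 0.04,"z": 0,"yaw": 0.8,"jaw": 0},{"x": 0.08,"y": 0.04,"z": 0,"yaw": 0.8,"jaw": 0},{"x": 0.08,"y": 0.04,"z": 0,"yaw": 0.8,"jaw": 0},{"x": 0.08,"y": 0.04,"z": 0,"yaw": 0.8,"jaw": 0},{"x": 0.08,"y": 0.04,"z": 0,"yaw": 0.8,"jaw": 0},{"x": 0.08,"y": 0.04,"z": 0,"yaw": 0.8,"jaw": 0}])

```text
clock: 6.2
tool_pos: [0.6323, 0.1897, 0.0793]
orientation: [[0.996, -0.088, 0.003], [-0.088, -0.996, -0.001], [0.003, 0.0, -1.0]]
ft_force: [4.3, -3.1, 5.2]
opening: 0.0112
grip_force: 53.3
```

```bash
python3 -c "
from h import *
to(.6296,.1916,.079,-90.3);s=manip.read_state();print(s['torque'],s['ft_force'])"
```

```text
t 6.2 at [0.6323 0.1897 0.0793] ang -95.05 -> units [-0.094 -0.055  0.008] yaw -0.791
[-0.5221796  -1.18233641  1.25163641] [ 4.30173829 -3.10376728  5.21446598]
```

The torque rose to 1.25 N m, so the knob is on its stop. I'll unwind the twist, release and lift.

Emit:
apply_moves(commands=[{"x": 0,"y": 0,"z": 0,"yaw": -0.4,"jaw": 0},{"x": 0,"y": 0,"z": 0,"yaw": -0.7,"jaw": 0.2},{"x": 0,"y": 0,"z": 0,"yaw": -0.7,"jaw": 0.5},{"x": 0,"y": 0,"z": 0,"yaw": -0.7,"jaw": 0.5},{"x": 0,"y": 0,"z": -0.3,"yaw": -0.7,"jaw": 0.5},{"x": 0,"y": 0,"z": -1,"yaw": -0.7,"jaw": 0.5},{"x": 0,"y": 0,"z": -2,"yaw": -0.7,"jaw": 0.5},{"x": -1,"y": 0,"z": -3,"yaw": -0.7,"jaw": 0.6},{"x": -2,"y": 0,"z": -4,"yaw": -0.7,"jaw": 0.7},{"x": -2.5,"y": 0,"z": -4.2,"yaw": -0.7,"jaw": 0.8}])

```text
clock: 7.2
tool_pos: [0.5554, 0.1968, 0.2075]
orientation: [[1.0, -0.017, 0.003], [-0.017, -1.0, 0.002], [0.003, -0.002, -1.0]]
ft_force: [0.7, 0.3, -0.5]
opening: 0.0684
grip_force: 0.0
```

```bash
python3 - <<'E'
from h import *
p,d,i=wrist('w3'); P=cloud('',d,i)
rect(P,.082,.1,(.59,.67,.15,.23),'knob')
rect(P,.052,.068,(.55,.7,.14,.25),'bridge')
rect(P,.006,.018,(.44,.70,.12,.26),'plate')
p,d=imaging.capture('top'); P=cloud('top',d)
rect(P,.082,.1,(.59,.67,.15,.23),'knobtop')
to(.468-.008*np.cos(.1),.396+.008*np.sin(.1),.14,-95.9)
E
```

```text
knob 696 [array([629.9, 191.1]), array([11.9, 42.9]), np.float64(89.1)] z 0.0923
bridge 4016 [array([623.7, 191.3]), array([60.2, 85.1]), np.float64(89.9)] z 0.0616
plate 5214 [array([563.5, 191.7]), array([ 84. , 203.9]), np.float64(89.8)] z 0.0136
knobtop 0 [array([0., 0.]), array([0., 0.]), np.float64(0.0)] z nan
t 7.3 at [0.5548 0.1977 0.2056] ang -90.9 -> units [-3.263 -6.583  2.2  ] yaw 0.833
  return _methods._mean(a, axis=axis, dtype=dtype,
  ret = ret.dtype.type(ret / rcount)
```

View pics/w3.png

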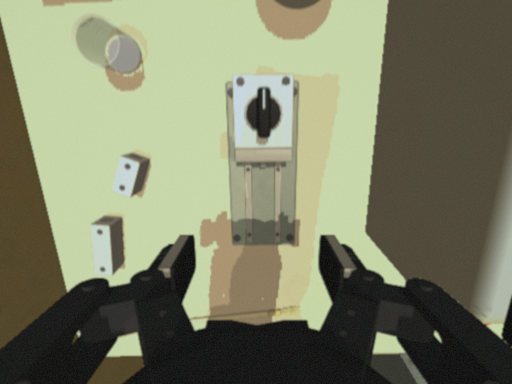

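The knob now lies in line with the guide, at about (263,112). Next is the long block, at about (107,245).

Emit:
apply_moves(commands=[{"x": -0.4,"y": -0.8,"z": 0,"yaw": 0.2,"jaw": 0.8},{"x": -1,"y": -2,"z": 0,"yaw": 0.4,"jaw": 0.7},{"x": -1.6,"y": -3.2,"z": 0.4,"yaw": 0.6,"jaw": 0.65},{"x": -2.2,"y": -4.4,"z": 0.8,"yaw": 0.8,"jaw": 0.65},{"x": -2.8,"y": -5.6,"z": 1.3,"yaw": 0.8,"jaw": 0.65},{"x": -3.1,"y": -6.3,"z": 1.8,"yaw": 0.8,"jaw": 0.65},{"x": -3.26,"y": -6.58,"z": 2.2,"yaw": 0.8,"jaw": 0.65},{"x": -3.26,"y": -6.58,"z": 2.2,"yaw": 0.8,"jaw": 0.65},{"x": -3.26,"y": -6.58,"z": 2.2,"yaw": 0.8,"jaw": 0.65},{"x": -3.26,"y": -6.58,"z": 2.2,"yaw": 0.8,"jaw": 0.65}])

```text
clock: 8.3
tool_pos: [0.4633, 0.3938, 0.1392]
orientation: [[0.995, -0.103, 0.002], [-0.103, -0.995, 0.0], [0.002, -0.0, -1.0]]
ft_force: [0.7, -0.3, 0.2]
opening: 0.0554
grip_force: 0.0
```

```bash
python3 - <<'E'
from h import *
p,d,i=wrist('w4'); P=cloud('',d,i)
m=rect(P,.028,.042,(.41,.53,.34,.44),'long')
rect(P,.028,.042,(.53,.60,.32,.38),'short')
to(.468-.008*np.cos(.1),.396+.008*np.sin(.1),.02,-95.7)
v,u=np.where(m);print(u.min(),u.max(),v.min(),v.max())
E
```

```text
long 1916 [array([468.9, 396.4]), array([23.9, 69.4]), np.float64(83.4)] z 0.0356
short 1756 [array([562.3, 352.3]), array([24.2, 45.4]), np.float64(67.9)] z 0.0356
t 8.35 at [0.4631 0.3942 0.1392] ang -95.91 -> units [-0.116 -0.075  3.973] yaw -0.035
242 268 152 225
```

View pics/w4.png

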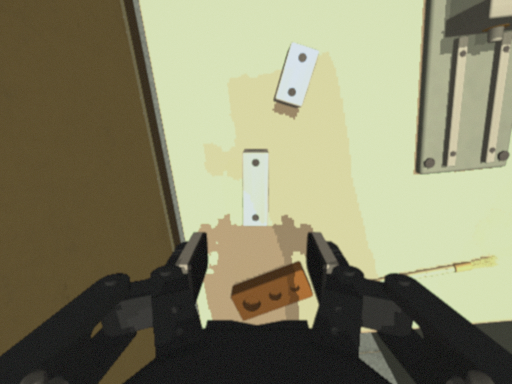

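The block is centred between the open fingers, at about (256,188) in the image. I'll descend and grip it.

Emit:
apply_moves(commands=[{"x": -0.09,"y": -0.09,"z": 0.7,"yaw": 0,"jaw": 0.65},{"x": -0.09,"y": -0.09,"z": 1.7,"yaw": 0,"jaw": 0.65},{"x": -0.09,"y": -0.09,"z": 2.7,"yaw": 0,"jaw": 0.65},{"x": -0.09,"y": -0.09,"z": 3.5,"yaw": 0,"jaw": 0.65},{"x": -0.09,"y": -0.09,"z": 3.97,"yaw": 0,"jaw": 0.65},{"x": -0.09,"y": -0.09,"z": 3.97,"yaw": 0,"jaw": 0.5},{"x": -0.09,"y": -0.09,"z": 3.97,"yaw": 0,"jaw": 0.35},{"x": -0.09,"y": -0.09,"z": 3.97,"yaw": 0,"jaw": 0.2},{"x": -0.09,"y": -0.09,"z": 3.97,"yaw": 0,"jaw": 0.1},{"x": -0.09,"y": -0.09,"z": 3.97,"yaw": 0,"jaw": 0.1}], squeeze=70)

```text
clock: 9.35
tool_pos: [0.4601, 0.399, 0.0207]
orientation: [[0.995, -0.1, 0.002], [-0.1, -0.995, 0.001], [0.002, -0.002, -1.0]]
ft_force: [-0.2, -2.0, 7.6]
opening: 0.0229
grip_force: 69.6
```

Emit:
apply_moves(commands=[{"x": 0,"y": 0,"z": 0,"yaw": 0,"jaw": 0.1},{"x": 0,"y": 0,"z": 0,"yaw": 0,"jaw": 0.1},{"x": 0,"y": 0,"z": 0,"yaw": 0,"jaw": 0.1},{"x": 0,"y": 0,"z": -0.2,"yaw": 0,"jaw": 0.1},{"x": 0,"y": 0,"z": -0.6,"yaw": 0,"jaw": 0.1},{"x": 0,"y": 0,"z": -1.2,"yaw": 0,"jaw": 0.1},{"x": 0,"y": 0,"z": -1.8,"yaw": 0,"jaw": 0.1},{"x": 0,"y": 0,"z": -2.4,"yaw": 0,"jaw": 0.1},{"x": 0,"y": 0,"z": -2.7,"yaw": 0,"jaw": 0.1},{"x": 0,"y": 0,"z": -2.7,"yaw": 0,"jaw": 0.1}])

```text
clock: 10.35
tool_pos: [0.4597, 0.3993, 0.1017]
orientation: [[0.995, -0.1, 0.002], [-0.1, -0.995, 0.002], [0.002, -0.002, -1.0]]
ft_force: [-0.5, 0.5, -1.4]
opening: 0.0225
grip_force: 68.6
```

```bash
python3 - <<'E'
from h import *
p,d,i=wrist('w5'); P=cloud('',d,i)
z=manip.read_state()['tool_pos'][2]
m=rect(P,z+.005,z+.025,(.41,.53,.34,.44),'long held')
to(.5,.1910,.12,-90.2); print(manip.read_state()['torque'])
E
```

```text
long held 7351 [array([468.2, 400.8]), array([73., 47.]), np.float64(13.8)] z 0.1165
t 10.4 at [0.4591 0.3992 0.1006] ang -95.72 -> units [ 2.047  6.767 -0.652] yaw -0.92
[ 0.00311179  0.0260431  -0.02945528]
```

View pics/w5.png

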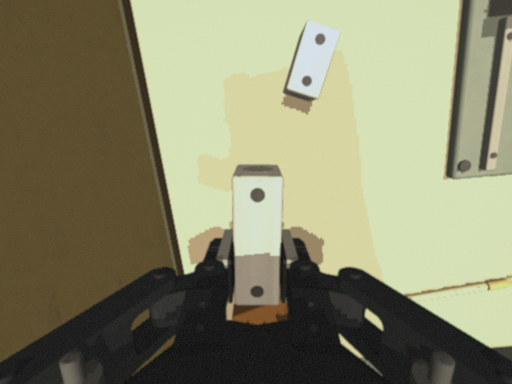

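The block is held lengthways between the fingers, level and square. I'll move it to above the guide.

Emit:
apply_moves(commands=[{"x": 0.2,"y": 0.5,"z": 0,"yaw": -0.1,"jaw": 0.1},{"x": 0.5,"y": 1.4,"z": 0,"yaw": -0.2,"jaw": 0.1},{"x": 0.9,"y": 2.5,"z": 0,"yaw": -0.4,"jaw": 0.1},{"x": 1.3,"y": 3.6,"z": 0,"yaw": -0.6,"jaw": 0.1},{"x": 1.7,"y": 4.7,"z": 0,"yaw": -0.8,"jaw": 0.1},{"x": 2,"y": 5.7,"z": 0.2,"yaw": -0.92,"jaw": 0.1},{"x": 2.2,"y": 6.3,"z": 0.3,"yaw": -0.92,"jaw": 0.1},{"x": 2.3,"y": 6.6,"z": 0.5,"yaw": -0.92,"jaw": 0.1},{"x": 2.38,"y": 6.75,"z": 0.7,"yaw": -0.92,"jaw": 0.1},{"x": 2.38,"y": 6.75,"z": 0.7,"yaw": -0.92,"jaw": 0.1}])

```text
clock: 11.4
tool_pos: [0.5094, 0.1904, 0.0779]
orientation: [[1.0, -0.004, -0.002], [-0.004, -1.0, -0.0], [-0.002, 0.0, -1.0]]
ft_force: [0.6, 0.7, -1.3]
opening: 0.0226
grip_force: 68.7
```

Emit:
apply_moves(commands=[{"x": 0,"y": 0,"z": 0,"yaw": 0,"jaw": 0.1},{"x": 0,"y": 0,"z": 0,"yaw": 0,"jaw": 0.1},{"x": 0,"y": 0,"z": 0,"yaw": 0,"jaw": 0.1},{"x": 0,"y": 0,"z": 0,"yaw": 0,"jaw": 0.1},{"x": 0,"y": 0,"z": 0,"yaw": 0,"jaw": 0.1},{"x": 0,"y": 0,"z": 0,"yaw": 0,"jaw": 0.1},{"x": 0,"y": 0,"z": 0,"yaw": 0,"jaw": 0.1},{"x": 0,"y": 0,"z": 0,"yaw": 0,"jaw": 0.1},{"x": 0,"y": 0,"z": 0,"yaw": 0,"jaw": 0.1},{"x": 0,"y": 0,"z": 0,"yaw": 0,"jaw": 0.1}])

```text
clock: 12.4
tool_pos: [0.5099, 0.1902, 0.0791]
orientation: [[1.0, -0.004, -0.0], [-0.004, -1.0, 0.0], [-0.0, -0.0, -1.0]]
ft_force: [0.3, -0.1, -1.6]
opening: 0.0223
grip_force: 68.7
```

```bash
python3 - <<'E'
from h import *
p,d,i=wrist('w6'); P=cloud('',d,i); np.savez('w6.npz',p=p,d=d,R=i['R'],t=i['t'])
s=manip.read_state(); x,y,z=s['tool_pos']
to(.511,.1905,.032,-90.2); print(s['ft_force'])
# block top: restrict to plane and narrow by brightness
g=p.max(2)
top=(abs(P[...,2]-(z+.0155))<.004)&(g>120)&(abs(P[...,1]-y)<.03)&(abs(P[...,0]-x-.02)<.05)
q=P[top]; print('blk',top.sum(),cv2.minAreaRect((q[:,:2]*1000).astype(np.float32)),np.median(q[:,2]))
for xs in (.555,.56,.565,.57):   # profile of heights across the guide ahead of block
    m=(abs(P[...,0]-xs)<.002)&(P[...,2]>.0175)&(P[...,2]<.028)&(abs(P[...,1]-.191)<.03)
    yy=np.sort(P[m][:,1])*1000; a=yy[yy>191];b=yy[yy<191]
    if len(a) and len(b): print(xs,'L',a.min().round(1),a.max().round(1),'R',b.min().round(1),b.max().round(1))
rect(P,.052,.068,(.55,.7,.14,.25),'bridge')
c=p[60:350,130:390]; cv2.imwrite('pics/w6c.png',cv2.resize(c,None,fx=2,fy=2)[:,:,::-1])
E
```

```text
t 12.45 at [0.5099 0.1902 0.0791] ang -90.22 -> units [ 0.037 -0.012  1.569] yaw -0.004
[ 0.02816208  0.81512023 -2.40476769]
blk 5772 ((518.6834716796875, 191.62673950195312), (24.01496696472168, 70.60340881347656), 89.49913024902344) 0.09392568266261604
0.555 L 205.5 213.4 R 169.8 177.6
0.56 L 205.5 213.3 R 170.0 177.7
0.565 L 205.5 213.1 R 170.0 177.7
0.57 L 205.8 213.0 R 169.4 177.3
bridge 10242 [array([594.3, 191.5]), array([60.2, 82.3]), np.float64(89.5)] z 0.0616
```

View pics/w6c.png

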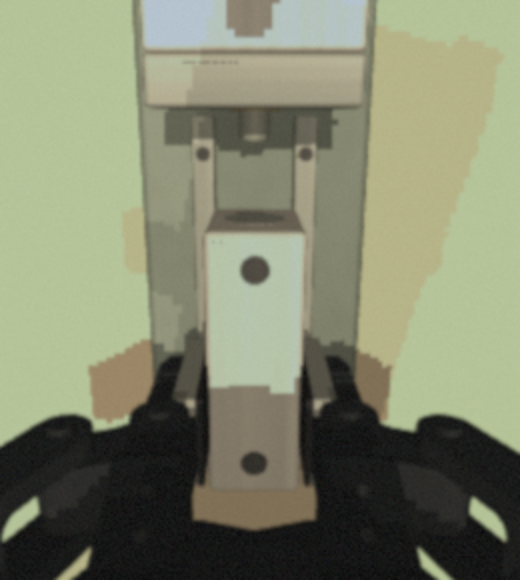

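In the wrist view the block lies between the strips. Its centre and the guide's are both at y=191.6 mm, and the yaw difference is about 0°. I'll lower it.

Emit:
apply_moves(commands=[{"x": 0,"y": 0,"z": 0.3,"yaw": 0,"jaw": 0.1},{"x": 0,"y": 0,"z": 0.6,"yaw": 0,"jaw": 0.1},{"x": 0,"y": 0,"z": 0.85,"yaw": 0,"jaw": 0.1},{"x": 0,"y": 0,"z": 1.05,"yaw": 0,"jaw": 0.1},{"x": 0,"y": 0,"z": 1.2,"yaw": 0,"jaw": 0.1},{"x": 0,"y": 0,"z": 1.3,"yaw": 0,"jaw": 0.1},{"x": 0,"y": 0,"z": 1.4,"yaw": 0,"jaw": 0.1},{"x": 0,"y": 0,"z": 1.5,"yaw": 0,"jaw": 0.1},{"x": 0,"y": 0,"z": 1.54,"yaw": 0,"jaw": 0.1},{"x": 0,"y": 0,"z": 1.54,"yaw": 0,"jaw": 0.1}])

```text
clock: 13.45
tool_pos: [0.5099, 0.1902, 0.0329]
orientation: [[1.0, -0.004, 0.0], [-0.004, -1.0, 0.0], [0.0, -0.0, -1.0]]
ft_force: [-0.5, -0.5, -2.4]
opening: 0.0228
grip_force: 68.8
```

```bash
python3 - <<'E'
from h import *
p,d,i=wrist('w7'); P=cloud('',d,i)
s=manip.read_state(); x,y,z=s['tool_pos']
to(.54,.1902,.0326,-90.2); print(s['ft_force'],s['torque'])
g=p.max(2)
top=(abs(P[...,2]-(z+.0155))<.004)&(g>120)&(abs(P[...,1]-y)<.03)&(abs(P[...,0]-x-.02)<.05)
q=P[top]; print('blk',cv2.minAreaRect((q[:,:2]*1000).astype(np.float32)),np.median(q[:,2]))
E
```

```text
t 13.5 at [0.51   0.1902 0.033 ] ang -90.22 -> units [ 1.001 -0.004  0.013] yaw -0.004
[ 0.78957928  0.6299196  -1.5344552 ] [-0.00921073 -0.01035375 -0.00447657]
blk ((518.6229858398438, 191.73379516601562), (24.066600799560547, 70.51730346679688), 89.21328735351562) 0.047753593096948
```

Emit:
apply_moves(commands=[{"x": 0,"y": 0,"z": 0.03,"yaw": 0,"jaw": 0.1},{"x": 0.1,"y": 0,"z": 0.03,"yaw": 0,"jaw": 0.1},{"x": 0.2,"y": 0,"z": 0.03,"yaw": 0,"jaw": 0.1},{"x": 0.3,"y": 0,"z": 0.03,"yaw": 0,"jaw": 0.1},{"x": 0.4,"y": 0,"z": 0.03,"yaw": 0,"jaw": 0.1},{"x": 0.5,"y": 0,"z": 0.03,"yaw": 0,"jaw": 0.1},{"x": 0.6,"y": 0,"z": 0.03,"yaw": 0,"jaw": 0.1},{"x": 0.7,"y": 0,"z": 0.03,"yaw": 0,"jaw": 0.1},{"x": 0.75,"y": 0,"z": 0.03,"yaw": 0,"jaw": 0.1},{"x": 0.75,"y": 0,"z": 0.03,"yaw": 0,"jaw": 0.1}])

```text
clock: 14.5
tool_pos: [0.5285, 0.1903, 0.0326]
orientation: [[1.0, -0.004, -0.007], [-0.004, -1.0, 0.002], [-0.007, -0.002, -1.0]]
ft_force: [-16.3, -0.1, 23.9]
opening: 0.0227
grip_force: 72.0
```

Emit:
apply_moves(commands=[{"x": 0,"y": 0,"z": -0.02,"yaw": 0,"jaw": 0.1},{"x": 0,"y": 0,"z": -0.03,"yaw": 0,"jaw": 0.1},{"x": 0,"y": 0,"z": -0.03,"yaw": 0,"jaw": 0.1},{"x": 0,"y": 0,"z": -0.03,"yaw": 0,"jaw": 0.1},{"x": 0,"y": 0,"z": -0.03,"yaw": 0,"jaw": 0.1},{"x": 0,"y": 0,"z": -0.03,"yaw": 0,"jaw": 0.1},{"x": 0,"y": 0,"z": -0.03,"yaw": 0,"jaw": 0.1},{"x": 0,"y": 0,"z": -0.03,"yaw": 0,"jaw": 0.1},{"x": 0,"y": 0,"z": -0.03,"yaw": 0,"jaw": 0.1},{"x": 0,"y": 0,"z": -0.03,"yaw": 0,"jaw": 0.1}])

```text
clock: 15.5
tool_pos: [0.53, 0.1902, 0.0328]
orientation: [[1.0, -0.004, -0.004], [-0.004, -1.0, 0.001], [-0.004, -0.001, -1.0]]
ft_force: [-8.2, -0.3, 6.0]
opening: 0.0226
grip_force: 69.5
```

```bash
cat >> h.py <<'E'
def chk(n):
    p,d,i=wrist(n); P=cloud('',d,i)
    s=manip.read_state(); x,y,z=s['tool_pos']
    print(np.round(s['tool_pos'],4),np.round(s['ft_force'],1),np.round(s['torque'],2))
    g=p.max(2)
    top=(abs(P[...,2]-(z+.0155))<.004)&(g>120)&(abs(P[...,1]-y)<.03)&(abs(P[...,0]-x-.01)<.05)
    q=P[top]; print('blk',cv2.minAreaRect((q[:,:2]*1000).astype(np.float32)),np.median(q[:,2]), 'front',np.percentile(q[:,0],99.5))
    f=(P[...,2]>.052)&(P[...,2]<.068)&(abs(P[...,1]-.191)<.02)&(P[...,0]>.55)&(P[...,0]<.62)
    print('anvil face',np.percentile(P[f][:,0],.5))
    c=p[30:330,130:390]; cv2.imwrite(f'pics/{n}c.png',cv2.resize(c,None,fx=2,fy=2)[:,:,::-1])
E
python3 -c "
from h import *
chk('w8')"
```

```text
[0.53   0.1902 0.0328] [-8.1  0.3  5.4] [-0.02  1.64 -0.03]
blk ((539.3087158203125, 191.64227294921875), (24.085445404052734, 69.43378448486328), 89.61720275878906) 0.04760795649659451 front 0.5736610272898671
anvil face 0.5816704646512999
```

View pics/w8c.png

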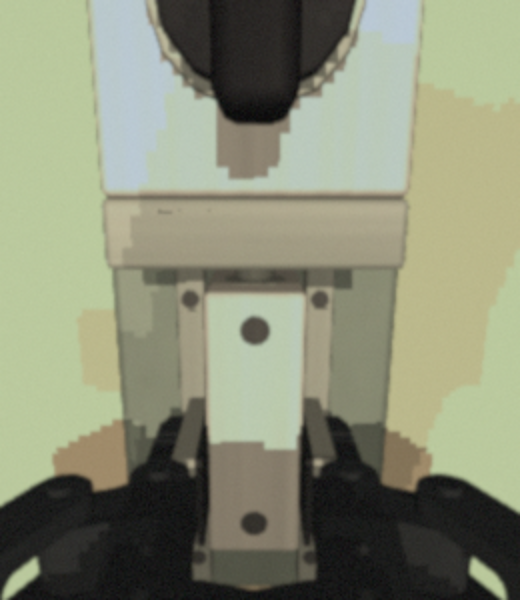

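There's about an 8 mm gap left, and the spindle is already pushed in by more than the locked limit, so the clamp is free. I'll keep pushing.

Emit:
apply_moves(commands=[{"x": 0.04,"y": 0,"z": 0,"yaw": 0,"jaw": 0.1},{"x": 0.08,"y": 0,"z": 0,"yaw": 0,"jaw": 0.1},{"x": 0.12,"y": 0,"z": 0,"yaw": 0,"jaw": 0.1},{"x": 0.16,"y": 0,"z": 0,"yaw": 0,"jaw": 0.1},{"x": 0.2,"y": 0,"z": 0,"yaw": 0,"jaw": 0.1},{"x": 0.24,"y": 0,"z": 0,"yaw": 0,"jaw": 0.1},{"x": 0.28,"y": 0,"z": 0,"yaw": 0,"jaw": 0.1},{"x": 0.28,"y": 0,"z": 0,"yaw": 0,"jaw": 0.1},{"x": 0.28,"y": 0,"z": 0,"yaw": 0,"jaw": 0.1},{"x": 0.28,"y": 0,"z": 0,"yaw": 0,"jaw": 0.1}])

```text
clock: 16.55
tool_pos: [0.5373, 0.1902, 0.0328]
orientation: [[1.0, -0.004, -0.006], [-0.004, -1.0, 0.001], [-0.006, -0.001, -1.0]]
ft_force: [-12.1, 0.6, 10.7]
opening: 0.0227
grip_force: 70.2
```

Emit:
apply_moves(commands=[{"x": 0.02,"y": 0,"z": 0,"yaw": 0,"jaw": 0.1},{"x": 0.04,"y": 0,"z": 0,"yaw": 0,"jaw": 0.1},{"x": 0.06,"y": 0,"z": 0,"yaw": 0,"jaw": 0.1},{"x": 0.08,"y": 0,"z": 0,"yaw": 0,"jaw": 0.1},{"x": 0.08,"y": 0,"z": 0,"yaw": 0,"jaw": 0.1},{"x": 0.08,"y": 0,"z": 0,"yaw": 0,"jaw": 0.1},{"x": 0.08,"y": 0,"z": 0,"yaw": 0,"jaw": 0.1},{"x": 0.08,"y": 0,"z": 0,"yaw": 0,"jaw": 0.1},{"x": 0.08,"y": 0,"z": 0,"yaw": 0,"jaw": 0.1},{"x": 0.08,"y": 0,"z": 0,"yaw": 0,"jaw": 0.1}])

```text
clock: 17.55
tool_pos: [0.5377, 0.1902, 0.0327]
orientation: [[1.0, -0.003, -0.01], [-0.003, -1.0, 0.001], [-0.01, -0.001, -1.0]]
ft_force: [-20.5, -1.1, 17.5]
opening: 0.0226
grip_force: 71.3
```

```bash
python3 -c "
from h import *
chk('w9')"
```

```text
[0.5376 0.1902 0.0327] [-19.6  -0.3  16.9] [-0.14  3.77  0.03]
blk ((545.0388793945312, 191.5853729248047), (24.160358428955078, 66.70182800292969), 89.6900863647461) 0.04761536041663044 front 0.5778047638091875
anvil face 0.5817365456667687
```

Emit:
apply_moves(commands=[{"x": 0.02,"y": 0,"z": -0.01,"yaw": 0,"jaw": 0.1},{"x": 0.04,"y": 0,"z": -0.02,"yaw": 0,"jaw": 0.1},{"x": 0.06,"y": 0,"z": -0.02,"yaw": 0,"jaw": 0.1},{"x": 0.06,"y": 0,"z": -0.02,"yaw": 0,"jaw": 0.1},{"x": 0.06,"y": 0,"z": -0.02,"yaw": 0,"jaw": 0.1},{"x": 0.06,"y": 0,"z": -0.02,"yaw": 0,"jaw": 0.1},{"x": 0.06,"y": 0,"z": -0.02,"yaw": 0,"jaw": 0.1},{"x": 0.06,"y": 0,"z": -0.02,"yaw": 0,"jaw": 0.1},{"x": 0.06,"y": 0,"z": -0.02,"yaw": 0,"jaw": 0.1},{"x": 0.06,"y": 0,"z": -0.02,"yaw": 0,"jaw": 0.1}])

```text
clock: 18.6
tool_pos: [0.5377, 0.1902, 0.0328]
orientation: [[1.0, -0.003, -0.014], [-0.003, -1.0, 0.001], [-0.014, -0.001, -1.0]]
ft_force: [-23.9, -0.2, 16.6]
opening: 0.0226
grip_force: 71.1
```

```bash
python3 -c "
from h import *
chk('w10')"
```

```text
[0.5377 0.1902 0.0328] [-23.6  -0.   14.8] [-0.13  4.58 -0.03]
blk ((545.0479125976562, 191.55014038085938), (24.096263885498047, 66.37102508544922), 89.87483978271484) 0.04765591020145592 front 0.5778883458119823
anvil face 0.5818443019008711
```

View pics/w10c.png

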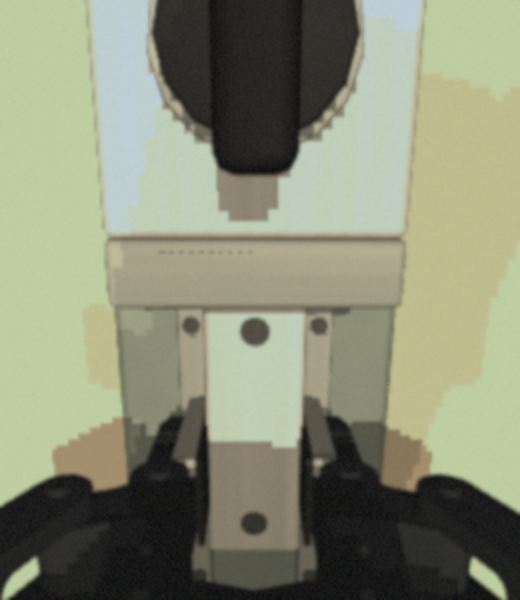

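The block end is against the anvil, at about (255,308) in the crop. The tool has tilted 0.8°, so I'll check whether the block lies flat.

```bash
python3 - <<'E'
from h import *
for k in range(2):
    p,d,i=wrist('w11'); P=cloud('',d,i); s=manip.read_state(); x,y,z=s['tool_pos']
    def fit(m,n):
        q=P[m]; A=np.c_[q[:,0]-x,q[:,1]-y,np.ones(len(q))]; c=np.linalg.lstsq(A,q[:,2],rcond=None)[0]; r=q[:,2]-A@c; print(n,m.sum(),'slope x,y',c[:2].round(4),'z',c[2].round(4),'std',r.std().round(5))
    fit((abs(P[...,2]-.048)<.004)&(p.max(2)>110)&(abs(P[...,1]-.1916)<.009)&(P[...,0]>.513)&(P[...,0]<.576),'block')
    fit((abs(P[...,2]-.0616)<.004)&(abs(P[...,1]-.1916)<.028)&(P[...,0]>.583)&(P[...,0]<.604),'bridge')
    fit((abs(P[...,2]-.0136)<.003)&(abs(abs(P[...,1]-.1916)-.033)<.006)&(P[...,0]>.50)&(P[...,0]<.575),'plate')
E
```

```text
block 3939 slope x,y [-0.0026  0.0028] z 0.0477 std 0.00057
bridge 7616 slope x,y [-0.0041  0.0006] z 0.0618 std 0.00067
plate 2698 slope x,y [0.002  0.0008] z 0.0136 std 0.00061
block 3939 slope x,y [-0.0032 -0.0009] z 0.0477 std 0.00056
bridge 7637 slope x,y [-0.0031  0.001 ] z 0.0617 std 0.00068
plate 2705 slope x,y [-0.0009  0.001 ] z 0.0136 std 0.00059
```

The block is flat, with the same slope as the fixed bridge. It is fully home and pressed at a steady 24 N, so I'm handing the job in.

```bash
python3 -c "
from bench import manip
print(manip.job_done())"
```

```text
the job is handed in; nothing more can be done
None
```

The job is handed in: the clamp knob is turned to its stop, and the gripper is still holding the long block flat against the anvil at about 24 N; no verdict was returned.

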